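Clamp a candle in the quick-release vise

ROBOT

A 7-joint arm with a two-finger parallel gripper is mounted at the origin on a cart in front of the work surface, level with it; the furniture and walls round the work are solid. World frame = base frame: x ahead of the robot, y to its left, z up, the work surface at z = 0. Lengths are in m, angles in rad, forces in N, time in s.
With the tool pointing down it reaches from about 0.425 to 0.825 m from the base axis. Payload 3.6 kg.
Tool frame: the origin (TCP) lies on the centre line of the jaws, within the pads' length; the fingertips stand 17 mm ahead of it and the grasp point (between the pads) lies 2 mm behind it (manip.tips_ahead is the distance from the TCP to the fingertips, in m); z points along the fingers, y is the line along which they close (so a half turn about z gives the same grasp; the last joint's range is limited). The gripper opens to 85 mm and grips with 20 to 120 N. Pads are 22 mm wide; open, the fingers measure 114 mm over their backs; the gripper's body (76 mm by 85 mm) begins 54 mm behind the grasp point. The pads swing forward as they close: fully open they stand 13 mm farther back than shut.
Start: joints at [-1.256, 0.615, -0.013, 1.423, 0.008, 1.103, -0.04], TCP at [0.217, 0.613, 0.248] pointing down, gripper open.
Joint ranges: [-3.12, 3.12], [-0.3, 2.06], [-1.34, 1.32], [0.26, 2.42], [-1.36, 4.5], [0.01, 1.98], [-2.84, 2.84]. Speed limits (rad/s): [2.79, 2.79, 3.14, 3.14, 3.14, 3.14, 3.14].

INTERFACE

Orientations are given as a unit quaternion [w, x, y, z].
In Python, from workcell import manip gives the robot as it stands.
- The arm moves only by the shell command python3 -m jog 'ROWS' [FORCE]. ROWS is JSON, a list of rows, each a list of 7 numbers: the shift along the tool's x, y, z normalised to -1 to 1, where 1 is 200 mm, then the turn, a rotation vector about the tool's x, y, z normalised to -1 to 1, where 1 is 30 degrees, then the opening, from 0 (shut) to 1 (fully open). In form: [[x, y, z, rx, ry, rz, grip], ...]. A call has 1 to 8 rows; each row is the pose to reach, as a shift and turn from the pose commanded when the call began, along the tool's axes at that moment; what a row does not reach only later rows make up. A row lasts 1/12 s, in which the tool goes at most 41.7 mm and 7.16 degrees, less where a joint would pass 70% of its speed; a pose out of reach is approached as far as the arm can. A call with a number of a shift or a turn outside -1 to 1 is refused whole. A call with a gripper value outside its range is refused whole. The fingers move at their own pace and stop on an object; FORCE is the grip in N (left out, the last holds). Time passes only in rows, so rows that repeat a pose let the fingers close. It gives the time, the measured TCP pose, the force, the opening and the grip force at its end, in the units of the state.
- manip.read_state(): the state, without advancing time (a new reading comes with each control period).
- manip.grab_frame(name): name is "side" or "top"; returns a dict with "pixels" (480x640x3 uint8, red, green, blue), "camera_matrix" (3x3 intrinsics, pixels), "R" (3x3) and "t" (3): a world point X has camera coordinates R X + t. Camera axes: x right, y down, z forward; pixel columns grow to the right and rows downward; lengths in m; the calibration is good to about 2 mm. A picture is of the moment at which its call begins. There is no depth.
- manip.job_done(): hands the job in; it is judged then, once.
The state is a dict: "clock": time; "joint_pos": joint angles; "dq": joint speeds; "tau": joint torques, N m; "tool_pos": TCP position; "eef_rot": TCP orientation; "contact_force": force on the tool from outside, world axes, zero at the start; "ft_torque": the same for the moment, N m; "width": finger opening in m; "grip_force": force on a finger pad.
Only numpy, scipy, OpenCV 4.12 (cv2) and the standard library are available. Lean on these libraries where they do the work, as an engineer would, in place of code of your own. Each camera call takes 0.05 s, during which the arm holds its last target. There are 200 camera calls.

TASK

Clamp the candle lying in the small bench vise so that its foot can be trimmed. Press the vise's quick-release lever down, slide the jaw up to the candle, let the lever spring fully up again so that the half nut bites, then turn the crank until the candle is held firmly tight, without crushing it. Leave the other things on the table alone.

Things in the scene. Friction and masses are not known exactly. Their poses are not given: they have to be found in the camera images.
- vise: Wood and dark steel bench vise fixed to the table, base 150 x 300 mm. Origin under the base; x points across it (away from the robot), y along the slide from the crank end to the fixed jaw, z up. The candle lies on its bed, 30 mm above the table. Fixed wooden jaw at y = 85 to 113 mm, 87 mm high; its cork lining stands 4 to 9 mm out of it (exact thickness not known).
- carriage (a joint): Travel of the carriage (with lever, jaw and crank) along the vise's +y, which closes the vise, m: 0 = fully open, 0.095 = limit. Slides with under 1 N while the lever is pressed; with the lever up a half nut locks it in a rack, at the multiples of 6.2 mm.
- lever_pad (a point): Middle of the top of the quick-release lever's press pad; press it straight down. The pad is an aluminium channel 36 mm long (x), 46 mm wide inside (y), with upright lips 16 mm high at its y sides: a fingertip pressing the pad can push a lip to slide the carriage. Lever up: pad level, 106 mm above the table, 60 mm to the -x side of the pivot (100 mm above the table).
- lever (a joint): Lever angle, rad: 0 = fully up, half nut engaged; 0.2 = hard stop (pad 12 mm lower). Sprung: 6 N to start, about 9 N at the stop. Above 0.09 the half nut is clear of the rack. Released between rack notches, or with the jaw jammed on the candle, it can hang at 0.02 to 0.065: press again, move the carriage back a few mm, let go.
- jaw: Moving jaw, dark steel plate 90 mm wide and 80 mm high with a cork face, in front of the carriage. Its axes are the vise's. Turning the crank pushes it out of the carriage.
- jaw_face (a point): Middle of the moving jaw's cork face (the plane that meets the candle), 56 mm above the table, facing the vise's +y. The cork face is sprung: it gives 1 mm for every 40 N.
- crank (a joint): Rad: 0 = backed off, 2.6 = end of the screw. It grows clockwise seen from the crank end (knob goes from the -x side over the top to +x) and pushes the jaw out 5 mm per rad. At 0 the arm leans 1.2 rad from upright to -x. Turning freely takes 9 to 12 N at the knob, past the top (1.2 rad) about 4 N less per rad; each 10 N of clamping adds 0.8 N. Firmly tight is about 70 N; over 125 N crushes the candle. Stays where left.
- crank_grip (a point): Middle of the crank's dark wooden knob: a sleeve 15 mm in diameter and 44 mm long, lying parallel to the vise's y axis, which spins freely on its pin; 60 mm from the crank's axis. Can be pinched from above with the fingers on its x sides.
- crank_axis (a point): Point on the crank's axis (parallel to the vise's y), 60 mm above the table, level along y with the middle of the knob: the centre of the knob's circle.
- candle: Brown rod candle, 35 mm in diameter, 228 mm long, lying across the vise on its bed in front of the fixed jaw. Origin at the centre of its foot, z axis along the candle to the wick.
- candle_mid (a point): Point on the candle's axis midway along it, between the jaws.
- bell: Brass counter bell, a bystander, 71 mm wide, 62 mm high. Origin under its centre.
- tape: Roll of tape lying flat, a bystander, 104 mm wide, 25 mm high. Origin under its centre.
- cup: Small brass cup, a bystander, 63 mm wide, 46 mm high. Origin under its centre.
- tealight: Tea light, a bystander, 38 mm wide, 18 mm high. Origin under its centre.
- scissors: Scissors lying flat, a bystander, 87 x 199 x 9 mm. Origin under the middle.
- matchbox: Match box, a bystander, 62 x 110 x 22 mm. Origin under its centre.
- holder: Brass candle holder with a petal foot, a bystander, 127 mm wide, 135 mm high. Origin under its centre.

How it is judged:
By the outcome, as a careful person would: the job done as asked, in the order asked, and still so for the second after the job is handed in, with the robot touching nothing.
It also fails if it takes over 67 s, if anything falls off the work surface, if the arm or the gripper's body presses on something with over 40 N, if the wrist force passes 120 N, or if a joint passes its speed limit or range.

## Working session

There is one attempt and no reset: what is moved stays moved. The work goes in short steps, Python scripts to look and compute and a shell command to move; the robot and the scene stay as the last step left them, time stands still between calls to the robot, and variables do not carry over. Pictures are saved under pics/ and viewed, at most 10 in all, crops included, and the job is handed in when it is done.

```bash
mkdir -p pics; ls
python3 - <<'E'
from workcell import manip
import cv2,numpy as np
for n in("side","top"):
    f=manip.grab_frame(n); cv2.imwrite(f"pics/{n}0.png",f["pixels"][:,:,::-1]); np.savez(f"{n}0.npz",**f)
    print(n,f["camera_matrix"].tolist(),(-f["R"].T@f["t"]).round(3),f["R"].round(3).tolist())
s=manip.read_state();print(s, manip.tips_ahead)
E
```

```text
pics
side [[573.1966083613853, 0.0, 321.37749812602965], [0.0, 573.1966083613853, 243.74036641046814], [0.0, 0.0, 1.0]] [ 0.048 -1.059  0.602] [[0.917, -0.397, 0.027], [-0.125, -0.352, -0.928], [0.378, 0.848, -0.372]]
top [[620.1102992220644, 0.0, 306.15700816393297], [0.0, 620.1102992220644, 234.6825345539043], [0.0, 0.0, 1.0]] [0.311 0.049 1.709] [[0.02, -1.0, -0.005], [-0.991, -0.019, -0.129], [0.129, 0.008, -0.992]]
{'clock': 0.1, 'joint_pos': array([-1.25653009,  0.61582838, -0.01261449,  1.42475345,  0.00808732,
        1.10336172, -0.04039413]), 'dq': array([-0.00068125, -0.00264158,  0.00137462, -0.0021396 ,  0.00028278,
        0.00270322, -0.00076865]), 'tau': array([ 1.55445734e-03, -4.70381141e+01,  2.60217525e-01, -1.71570021e+01,
        1.00831414e-02,  5.85547226e-03,  2.44479526e-05]), 'tool_pos': array([0.21700757, 0.61202369, 0.2472452 ]), 'eef_rot': array([-1.86249851e-04,  1.69528247e-01,  9.85524657e-01, -1.13539316e-03]), 'contact_force': array([-0.72344854, -0.26991655, -0.31833791]), 'ft_torque': array([-0.00485131, -0.00370657, -0.03672912]), 'grip_force': 0.0, 'width': 0.0850483754702943} 0.017
```

View pics/side0.png

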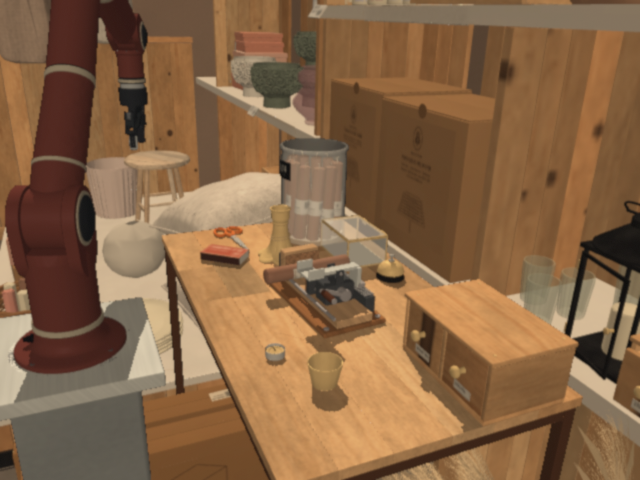

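View pics/top0.png

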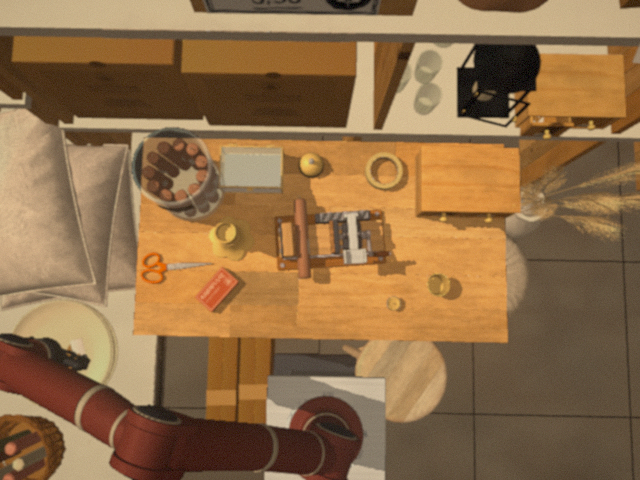

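The side view shows the vise around (325,290). In the top view it is around (330,240), with the candle vertical at (303,237) and the crank end to the right. I'll zoom in on both.

Run:
```python
import cv2
a=cv2.imread("pics/top0.png")[190:290,260:400]; b=cv2.imread("pics/side0.png")[230:345,255:395]
a=cv2.resize(a,None,fx=5.6,fy=5.6,interpolation=cv2.INTER_CUBIC);b=cv2.resize(b,None,fx=5,fy=5,interpolation=cv2.INTER_CUBIC)
cv2.imwrite("pics/a.png",a);cv2.imwrite("pics/b.png",b)
```

```text
(no output)
```

View pics/a.png

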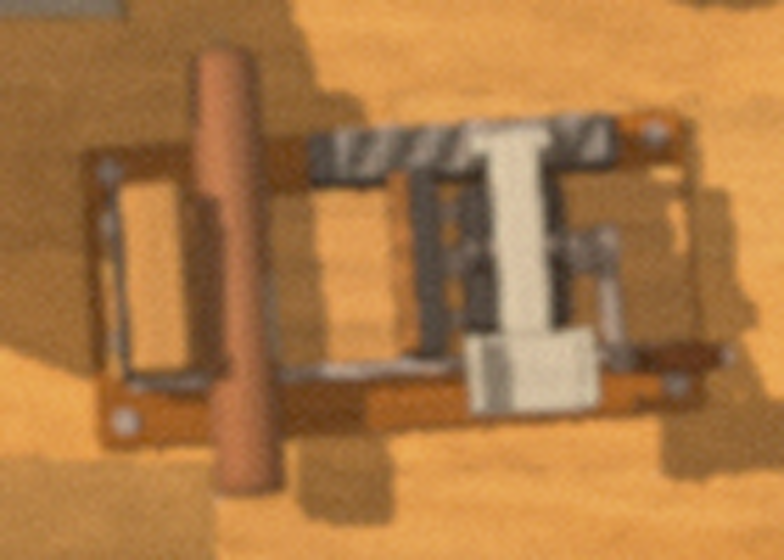

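View pics/b.png

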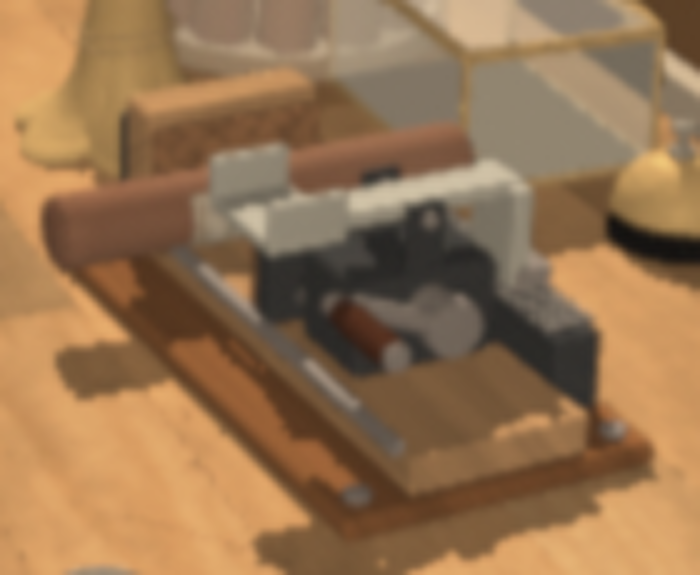

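The crops show these features (crop pixels): pad centre at about (533,372), dark red knob from about (635,360) to (725,353), cork jaw edge at u≈393, candle axis from (222,50) to (247,490), and the vise base corners.

```bash
cat > h.py <<'E'
import numpy as np
def ray(f,p,z):
    d=f["R"].T@np.linalg.inv(f["camera_matrix"])@np.array([p[0],p[1],1.]); c=-f["R"].T@f["t"]
    return c+d*(z-c[2])/d[2]
def proj(f,X):
    q=f["camera_matrix"]@(f["R"]@np.asarray(X)+f["t"]);return q[:2]/q[2]
E
python3 - <<'E'
from h import *
f=np.load("top0.npz");g=np.load("side0.npz")
T=lambda u,v,z:ray(f,(260+u/5.6,190+v/5.6),z).round(4)
S=lambda u,v,z:ray(g,(255+u/5,230+v/5),z).round(4)
C=[T(85,152,.015),T(103,448,.015),T(688,112,.015),T(700,403,.015)]
print("base",C,"ctr",sum(C)/4)
d=(C[0]+C[1]-C[2]-C[3]);print("yaw of vise y from world y",np.arctan2(-d[0],d[1]),np.linalg.norm(d)/2)
print("pad",T(533,372,.12),"lips corners",[T(*p,.122) for p in((465,338),(590,330),(602,408),(470,412))])
print("knob",T(640,358,.082),T(722,355,.082))
print("cork",T(393,175,.096),T(393,350,.096))
print("candle",T(222,50,.0475),T(247,490,.0475), T(255,250,.0475),T(268,250,.0475))
print("fixed jaw top",[T(*p,.087) for p in((115,180),(178,180),(130,375),(188,370))])
print("side knob",S(340,308,.082),S(397,355,.082))
print("side lips: far (y+) lip top",S(212,158,.122),S(287,145,.122),"near lip",S(265,208,.122),S(345,192,.122))
print("side candle foot ctr",S(62,232,.0475))
E
```

```text
base [array([0.5781, 0.1487, 0.015 ]), array([0.432, 0.136, 0.015]), array([ 0.6038, -0.1488,  0.015 ]), array([ 0.4597, -0.1553,  0.015 ])] ctr [ 0.5184  -0.00485  0.015  ]
yaw of vise y from world y 0.09044549867075356 0.2956082711968662
pad [ 0.4633 -0.0659  0.12  ] lips corners [array([ 0.4781, -0.0344,  0.122 ]), array([ 0.4829, -0.0918,  0.122 ]), array([ 0.4471, -0.0975,  0.122 ]), array([ 0.4441, -0.0371,  0.122 ])]
knob [ 0.4745 -0.1189  0.082 ] [ 0.4767 -0.1574  0.082 ]
cork [ 0.5571 -0.001   0.096 ] [ 0.4746 -0.0023  0.096 ]
candle [0.6244 0.0815 0.0475] [0.4109 0.0649 0.0475] [0.5267 0.0635 0.0475] [0.5268 0.0572 0.0475]
fixed jaw top [array([0.5536, 0.1299, 0.087 ]), array([0.5542, 0.1002, 0.087 ]), array([0.4613, 0.1205, 0.087 ]), array([0.4642, 0.0934, 0.087 ])]
side knob [ 0.4757 -0.1146  0.082 ] [ 0.4804 -0.1597  0.082 ]
side lips: far (y+) lip top [ 0.4482 -0.0416  0.122 ] [ 0.4828 -0.0396  0.122 ] near lip [ 0.4502 -0.0953  0.122 ] [ 0.4866 -0.092   0.122 ]
side candle foot ctr [0.4165 0.0618 0.0475]
```

```bash
python3 -m jog '[[-1,-0.44,0,0,0,-0.82,0.16],[-1,-0.44,0,0,0,-0.82,0.16],[-1,-0.44,0,0,0,-0.82,0.16],[-1,-0.44,0,0,0,-0.82,0.16],[-1,-0.44,0,0,0,-0.82,0.16],[-1,-0.44,0,0,0,-0.82,0.16],[-1,-0.44,0,0,0,-0.82,0.16]]' 40
python3 -m jog '[[-0.2,-1,0,0,0,0,0.16],[-0.2,-1,0,0,0,0,0.16],[-0.2,-1,0,0,0,0,0.16],[-0.2,-1,0,0,0,0,0.16],[-0.2,-1,0,0,0,0,0.16],[-0.2,-1,0,0,0,0,0.16]]'
python3 -m jog '[[0,-1,0,0,0,0,0.16],[0,-1,0,0,0,0,0.16],[0,-1,0,0,0,0,0.16],[0,-1,0,0,0,0,0.16],[0,-1,0,0,0,0,0.16],[0,-1,0,0,0,0,0.16]]'
python3 -m jog '[[0,-0.6,0.25,0,0,0,0.16],[0,-0.6,0.25,0,0,0,0.16],[0,-0.6,0.25,0,0,0,0.16],[0,-0.6,0.25,0,0,0,0.16],[0,-0.6,0.25,0,0,0,0.16]]'
```

```text
clock: 0.68
tool_pos: [0.3814, 0.4578, 0.2478]
eef_rot: [0.001, -0.039, 0.999, -0.002]
contact_force: [0.2, 0.3, -0.1]
width: 0.0135
grip_force: 0.0
clock: 1.18
tool_pos: [0.4364, 0.2584, 0.248]
eef_rot: [0.0, -0.038, 0.999, -0.003]
contact_force: [0.9, -0.5, -0.4]
width: 0.0135
grip_force: 0.0
clock: 1.68
tool_pos: [0.4517, 0.0608, 0.2481]
eef_rot: [-0.0, -0.039, 0.999, -0.002]
contact_force: [0.1, -0.6, 0.4]
width: 0.0132
grip_force: 0.0
clock: 2.1
tool_pos: [0.4616, -0.0532, 0.1971]
eef_rot: [-0.002, -0.042, 0.999, -0.0]
contact_force: [0.2, 1.7, 0.7]
width: 0.0138
grip_force: 0.0
```

```bash
python3 -m jog '[[0,0,0,0,0,0,0.16]]'
python3 - <<'E'
from workcell import manip
from h import *
import cv2
s=manip.read_state();p=s["tool_pos"];print(p)
f=manip.grab_frame("side");g=manip.grab_frame("top")
tip=p+[0,0,-.017]
a=f["pixels"][215:315,270:410,::-1];a=cv2.resize(a,None,fx=4,fy=4,interpolation=2)
b=g["pixels"][190:290,260:400,::-1];b=cv2.resize(b,None,fx=4,fy=4,interpolation=2)
print("tip side",(proj(f,tip)-[270,215])*4)
cv2.imwrite("pics/c.png",a);np.savez("side1.npz",**f)
E
```

```text
clock: 2.18
tool_pos: [0.4624, -0.0498, 0.1981]
eef_rot: [-0.0, -0.045, 0.999, 0.001]
contact_force: [0.4, 0.1, -0.2]
width: 0.0139
grip_force: 0.0
[ 0.46240131 -0.04979442  0.19812827]
tip side [142.70945191  82.41086525]
```

View pics/c.png

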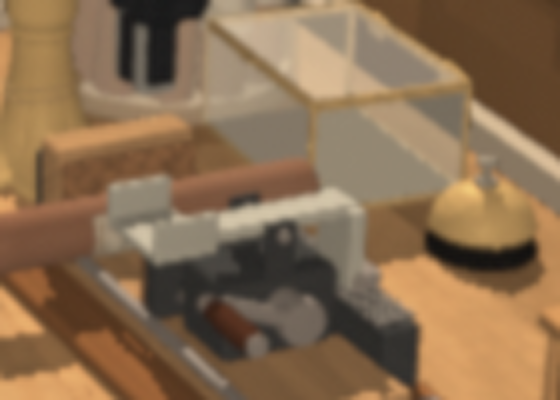

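The fingertips (crop 143,82) sit where the calibration puts them, and the pad lips run from (110,180) to (215,235). I'll shut the fingers, centre them over the pad and lower.

```bash
python3 -m jog '[[-0.01,-0.08,0.1,0,0,0,0],[-0.01,-0.08,0.2,0,0,0,0],[-0.01,-0.08,0.33,0,0,0,0],[-0.01,-0.08,0.33,0,0,0,0],[-0.01,-0.08,0.33,0,0,0,0]]'
python3 -m jog '[[0,0,0.03,0,0,0,0],[0,0,0.03,0,0,0,0],[0,0,0.03,0,0,0,0]]'
python3 -m jog '[[0,0,0.025,0,0,0,0],[0,0,0.025,0,0,0,0],[0,0,0.025,0,0,0,0]]'
```

```text
clock: 2.7
tool_pos: [0.4653, -0.0654, 0.1322]
eef_rot: [-0.001, -0.046, 0.999, 0.001]
contact_force: [0.4, -0.2, 0.7]
width: 0.0001
grip_force: 0.0
clock: 2.95
tool_pos: [0.4662, -0.0669, 0.1272]
eef_rot: [0.001, -0.045, 0.999, -0.0]
contact_force: [0.7, 0.1, -0.2]
width: -0.0001
grip_force: 0.0
clock: 3.2
tool_pos: [0.4667, -0.0673, 0.1222]
eef_rot: [0.001, -0.044, 0.999, -0.0]
contact_force: [-0.3, 0.2, 6.5]
width: 0.0
grip_force: 2.9
```

```bash
python3 -m jog '[[0,0,0.025,0,0,0,0],[0,0,0.045,0,0,0,0],[0,0,0.045,0,0,0,0],[0,0,0.045,0,0,0,0]]'
python3 -m jog '[[0,0,0,0,0,0,0.16],[0,0,0,0,0,0,0.16],[0,0,0,0,0,0,0.16]]'
```

```text
clock: 3.53
tool_pos: [0.4665, -0.0674, 0.1135]
eef_rot: [0.001, -0.044, 0.999, -0.0]
contact_force: [-0.7, -0.7, 9.6]
width: 0.0
grip_force: 4.6
clock: 3.78
tool_pos: [0.4662, -0.0677, 0.1136]
eef_rot: [0.001, -0.044, 0.999, -0.0]
contact_force: [-2.5, -0.1, 9.2]
width: 0.0139
grip_force: 4.6
```

```bash
python3 -m jog '[[0,0.03,0,0,0,0,0.16],[0,0.06,0,0,0,0,0.16],[0,0.09,0,0,0,0,0.16],[0,0.12,0,0,0,0,0.16],[0,0.12,0,0,0,0,0.16]]'
python3 -m jog '[[0,0.03,0,0,0,0,0.16],[0,0.06,0,0,0,0,0.16],[0,0.09,0,0,0,0,0.16],[0,0.11,0,0,0,0,0.16],[0,0.11,0,0,0,0,0.16]]'
```

```text
clock: 4.2
tool_pos: [0.4639, -0.0411, 0.1136]
eef_rot: [0.001, -0.045, 0.999, 0.001]
contact_force: [-1.9, 3.9, 8.4]
width: 0.0134
grip_force: 4.6
clock: 4.62
tool_pos: [0.462, -0.0195, 0.1136]
eef_rot: [0.001, -0.045, 0.999, 0.001]
contact_force: [-2.4, 3.1, 9.6]
width: 0.0133
grip_force: 4.6
```

```bash
for i in 1; do python3 -m jog '[[0,0,0,0,0,0,0.16],[0,0.01,0,0,0,0,0.16],[0,0.01,0,0,0,0,0.16],[0,0.01,0,0,0,0,0.16]]' | egrep 'pos|force'
python3 -m jog '[[0,0.01,0,0,0,0,0.16],[0,0.01,0,0,0,0,0.16],[0,0.01,0,0,0,0,0.16]]' | egrep 'pos|force'; done
python3 - <<'E'
from workcell import manip
import cv2,numpy as np
f=manip.grab_frame("top");g=manip.grab_frame("side")
a=cv2.resize(f["pixels"][190:290,260:400,::-1],None,fx=5,fy=5,interpolation=2)
b=cv2.resize(g["pixels"][240:305,265:375,::-1],None,fx=6,fy=6,interpolation=2)
np.savez("top2.npz",**f);np.savez("side2.npz",**g)
cv2.imwrite("pics/d.png",a);cv2.imwrite("pics/e.png",b)
E
```

```text
tool_pos: [0.462, -0.0195, 0.1136]
contact_force: [-1.2, 1.0, 10.2]
grip_force: 4.6
tool_pos: [0.4618, -0.0175, 0.1136]
contact_force: [-1.5, 0.2, 9.8]
grip_force: 4.6
```

View pics/e.png

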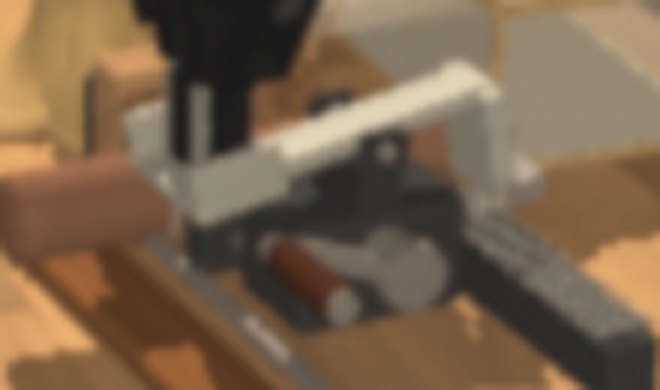

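The finger is in the channel (crop 210,150) and the carriage has moved along with it. I'll creep on until the jaw touches.

```bash
python3 -m jog '[[0,0.01,0,0,0,0,0.16],[0,0.01,0,0,0,0,0.16],[0,0.01,0,0,0,0,0.16]]' | egrep 'pos|contact'
python3 -m jog '[[0,0.01,0,0,0,0,0.16],[0,0.01,0,0,0,0,0.16],[0,0.01,0,0,0,0,0.16]]' | egrep 'pos|contact'
python3 -m jog '[[0,0.01,0,0,0,0,0.16],[0,0.01,0,0,0,0,0.16],[0,0.01,0,0,0,0,0.16]]' | egrep 'pos|contact'
```

```text
tool_pos: [0.4616, -0.0155, 0.1136]
contact_force: [-1.6, 0.7, 8.5]
tool_pos: [0.4615, -0.0135, 0.1136]
contact_force: [-1.0, 0.1, 9.6]
tool_pos: [0.4612, -0.0115, 0.1136]
contact_force: [-2.7, 0.4, 8.8]
```

```bash
for k in 1; do
python3 -m jog '[[0,0.007,0,0,0,0,0.16],[0,0.007,0,0,0,0,0.16],[0,0.007,0,0,0,0,0.16]]' | egrep 'pos|contact'
python3 -m jog '[[0,0.007,0,0,0,0,0.16],[0,0.007,0,0,0,0,0.16],[0,0.007,0,0,0,0,0.16]]' | egrep 'pos|contact'
python3 -m jog '[[0,0.007,0,0,0,0,0.16],[0,0.007,0,0,0,0,0.16],[0,0.007,0,0,0,0,0.16]]' | egrep 'pos|contact'
done
```

```text
tool_pos: [0.4611, -0.0102, 0.1136]
contact_force: [-1.2, 0.2, 8.9]
tool_pos: [0.461, -0.009, 0.1136]
contact_force: [-0.9, 0.3, 8.4]
tool_pos: [0.461, -0.0088, 0.1136]
contact_force: [-0.9, -1.9, 8.4]
```

```bash
python3 -m jog '[[0,0.005,0,0,0,0,0.16],[0,0.005,0,0,0,0,0.16],[0,0.005,0,0,0,0,0.16]]' | egrep 'pos|contact'
python3 -c "
from workcell import manip
print(manip.read_state())"
```

```text
tool_pos: [0.461, -0.0086, 0.1136]
contact_force: [-0.5, -3.3, 8.9]
{'clock': 7.05, 'joint_pos': array([-0.02415789,  0.53536207, -0.00881206,  2.10386128,  0.01479229,
        0.50015393,  1.61238906]), 'dq': array([-1.20192870e-04,  1.32479831e-03, -1.18015014e-03, -6.12769677e-06,
        4.61680270e-04, -2.46093255e-03, -3.47640370e-04]), 'tau': array([-1.84089996e+00, -3.15040183e+01, -1.62057124e+00, -8.32671583e+00,
       -5.37377894e-01, -3.30166044e-01,  1.57479930e-02]), 'tool_pos': array([ 0.46098307, -0.00863735,  0.11361383]), 'eef_rot': array([ 0.0011243 , -0.04313513,  0.99906775, -0.001312  ]), 'contact_force': array([-0.4719258 , -3.29275303,  8.92247891]), 'ft_torque': array([-0.83137956,  0.19192477, -0.07851639]), 'grip_force': 4.615212846547365, 'width': 0.013395218180265676}
```

Contact: the arm stalled with −3.3 N along y. I'll measure the carriage travel from the knob's shift between the pictures.

```bash
cat >> h.py <<'E'
import cv2
def knob(f,guess,r=30):
    im=cv2.cvtColor(f["pixels"],cv2.COLOR_RGB2HSV).astype(int);rgb=f["pixels"].astype(float)
    m=((rgb[:,:,0]>1.9*rgb[:,:,1])&(rgb[:,:,0]>45)&(rgb[:,:,0]<150)&(im[:,:,1]>140)).astype(np.uint8)
    w=np.zeros_like(m);x,y=map(int,guess);w[y-r:y+r,x-r:x+r]=1
    n,l,st,c=cv2.connectedComponentsWithStats(m*w,connectivity=8)
    return [(c[i].round(2).tolist(),int(st[i,4])) for i in range(1,n) if st[i,4]>5]
E
python3 - <<'E'
from h import *
from workcell import manip
f=manip.grab_frame("side");t=manip.grab_frame("top");np.savez("side3.npz",**f);np.savez("top3.npz",**t)
for n in("side0","side2","side3"):
    g=dict(np.load(n+".npz"));k=np.array([.478,-.137,.082])
    d=0 if n=="side0" else .048 if n=="side2" else .057
    k=k+d*np.array([-.09,.996,0]);q=proj(g,k);r=knob(g,q,15);print(n,q,r)
    for c,a in r: print(ray(g,c,.082))
E
```

```text
side0 [328.5473984  296.19213228] []
side2 [317.13441387 286.52595486] []
side3 [315.07797384 284.78426195] []
```

Run:
```python
from h import *
g={n:dict(np.load(n+".npz")) for n in("side0","side2","side3")}
print(g["side0"]["pixels"][292:300:2,324:334:2].tolist())
# template match of the knob, subpixel by upsampling
G=lambda n:cv2.resize(g[n]["pixels"],None,fx=8,fy=8,interpolation=cv2.INTER_CUBIC)
a=G("side0"); x0,y0,w,h=318,286,24,20
t=a[y0*8:(y0+h)*8,x0*8:(x0+w)*8]
p0=np.array([328.5,296.2]);X0=ray(g["side0"],p0,.082)
for n in("side2","side3"):
    b=G(n)[265*8:320*8,290*8:350*8]
    r=cv2.matchTemplate(b,t,cv2.TM_CCOEFF_NORMED);_,v,_,l=cv2.minMaxLoc(r)
    d=np.array([290+l[0]/8-x0,265+l[1]/8-y0]);X=ray(g[n],p0+d,.082)-X0
    print(n,round(v,3),d,X.round(4),np.linalg.norm(X))
```

```text
[[[68, 39, 26], [86, 51, 34], [94, 68, 54], [109, 95, 84], [114, 102, 91]], [[69, 39, 26], [81, 45, 29], [86, 50, 33], [90, 62, 48], [100, 85, 74]], [[57, 33, 23], [69, 40, 26], [80, 46, 30], [86, 50, 33], [83, 51, 37]], [[45, 38, 33], [57, 35, 26], [67, 39, 26], [79, 46, 30], [91, 60, 45]]]
side2 0.971 [-11.625  -9.75 ] [-0.0046  0.0483  0.    ] 0.048532314083422505
side3 0.96 [-13.5   -11.375] [-0.0053  0.0566  0.    ] 0.05689255451256049
```

```bash
python3 -m jog '[[0,-0.009,0,0,0,0,0.16],[0,-0.018,0,0,0,0,0.16],[0,-0.018,0,0,0,0,0.16],[0,-0.018,0,0,0,0,0.16]]' | egrep 'pos|contact'
python3 -m jog '[[0,0,-0.02,0,0,0,0.16],[0,0,-0.02,0,0,0,0.16],[0,0,-0.02,0,0,0,0.16]]' | egrep 'pos|contact'
python3 -m jog '[[0,0,-0.01,0,0,0,0.16],[0,0,-0.01,0,0,0,0.16],[0,0,-0.01,0,0,0,0.16]]' | egrep 'pos|contact'
```

```text
tool_pos: [0.4612, -0.0106, 0.1136]
contact_force: [-0.4, -0.9, 9.8]
tool_pos: [0.461, -0.0104, 0.1176]
contact_force: [-0.8, -0.2, 7.6]
tool_pos: [0.4611, -0.0104, 0.1194]
contact_force: [-1.1, -0.0, 6.5]
```

```bash
python3 -m jog '[[0,0,-0.006,0,0,0,0.16],[0,0,-0.006,0,0,0,0.16],[0,0,-0.006,0,0,0,0.16]]' | egrep 'pos|contact'
python3 -m jog '[[0,0,-0.006,0,0,0,0.16],[0,0,-0.006,0,0,0,0.16],[0,0,-0.006,0,0,0,0.16]]' | egrep 'pos|contact'
python3 -m jog '[[0,0,-0.006,0,0,0,0.16],[0,0,-0.006,0,0,0,0.16],[0,0,-0.006,0,0,0,0.16]]' | egrep 'pos|contact'
```

```text
tool_pos: [0.4611, -0.0104, 0.1205]
contact_force: [-1.6, -0.4, 5.9]
tool_pos: [0.4611, -0.0106, 0.1215]
contact_force: [0.3, -1.0, 8.1]
tool_pos: [0.4612, -0.0107, 0.1225]
contact_force: [0.5, -1.9, 7.7]
```

```bash
python3 -m jog '[[0,0,-0.005,0,0,0,0.16],[0,0,-0.005,0,0,0,0.16],[0,0,-0.005,0,0,0,0.16]]' | egrep 'pos|contact'
python3 -m jog '[[0,0,-0.008,0,0,0,0.16],[0,0,-0.008,0,0,0,0.16],[0,0,-0.008,0,0,0,0.16]]' | egrep 'pos|contact'
python3 - <<'E'
from h import *
from workcell import manip
f=manip.grab_frame("side");np.savez("side4.npz",**f)
g={"side0":dict(np.load("side0.npz")),"side4":f}
G=lambda n:cv2.resize(g[n]["pixels"],None,fx=8,fy=8,interpolation=cv2.INTER_CUBIC)
a=G("side0"); x0,y0,w,h=318,286,24,20
t=a[y0*8:(y0+h)*8,x0*8:(x0+w)*8];p0=np.array([328.5,296.2]);X0=ray(f,p0,.082)
b=G("side4")[265*8:320*8,290*8:350*8]
_,v,_,l=cv2.minMaxLoc(cv2.matchTemplate(b,t,cv2.TM_CCOEFF_NORMED))
d=np.array([290+l[0]/8-x0,265+l[1]/8-y0]);X=ray(f,p0+d,.082)-X0
print(v,X,np.linalg.norm(X))
E
```

```text
tool_pos: [0.4611, -0.0104, 0.1233]
contact_force: [0.8, -2.4, 5.8]
tool_pos: [0.4597, -0.0094, 0.1241]
contact_force: [0.9, -0.5, -1.6]
0.9627602696418762 [-0.00519428  0.05412988  0.        ] 0.05437853358713498
```

```bash
python3 -m jog '[[0,0,-0.02,0,0,0,0],[0,0,-0.02,0,0,0,0],[0,0,-0.02,0,0,0,0],[0,0,-0.02,0,0,0,0]]' | egrep 'pos|contact'
python3 -m jog '[[0,0,0.02,0,0,0,0],[0,0,0.02,0,0,0,0],[0,0,0.02,0,0,0,0]]' | egrep 'pos|contact'
python3 -m jog '[[0,0,0.005,0,0,0,0],[0,0,0.005,0,0,0,0],[0,0,0.005,0,0,0,0]]' | egrep 'pos|contact'
python3 -m jog '[[0,0,0.003,0,0,0,0],[0,0,0.003,0,0,0,0],[0,0,0.003,0,0,0,0]]' | egrep 'pos|contact'
```

```text
tool_pos: [0.4604, -0.0099, 0.1285]
contact_force: [0.0, -0.3, 0.4]
tool_pos: [0.4602, -0.01, 0.1242]
contact_force: [0.0, -0.2, -0.3]
tool_pos: [0.4604, -0.01, 0.1234]
contact_force: [0.4, 0.1, -0.5]
tool_pos: [0.4605, -0.01, 0.1231]
contact_force: [-0.3, -0.2, 1.9]
```

```bash
python3 -m jog '[[0,0,-0.2,0,0,0,0],[0,0,-0.35,0,0,0,0.4],[-0.03,-0.38,-0.35,0,0,1,0.4],[-0.03,-0.38,-0.35,0,0,1,0.4],[-0.03,-0.38,-0.35,0,0,1,0.4],[-0.03,-0.38,-0.35,0,0,1,0.4],[-0.03,-0.38,-0.35,0,0,1,0.4]]' | egrep 'pos|contact'
python3 -m jog '[[0,0,0,0,0,1,0.4],[0,0,0,0,0,1,0.4],[0,0,0,0,0,1,0.4],[0,0,0,0,0,1,0.4],[0,0,0,0,0,1,0.4]]' | egrep 'pos|contact'
python3 -m jog '[[0,0,0,0,0,1,0.4],[0,0,0,0,0,1,0.4],[0,0,0,0,0,1,0.4],[0,0,0,0,0,1,0.4],[0,0,0,0,0,1,0.4],[0,0,0,0,0,1,0.4]]'
python3 - <<'E'
from h import *
from workcell import manip
f=manip.grab_frame("side");np.savez("side5.npz",**f);t=manip.grab_frame("top");np.savez("top5.npz",**t)
a=cv2.resize(f["pixels"][220:320,265:385,::-1],None,fx=5,fy=5,interpolation=2)
cv2.imwrite("pics/f.png",a)
E
```

```text
tool_pos: [0.473, -0.0858, 0.1928]
contact_force: [-0.2, 0.5, -0.5]
tool_pos: [0.4731, -0.0844, 0.1927]
contact_force: [-0.0, 0.2, 0.3]
clock: 11.87
tool_pos: [0.4731, -0.0847, 0.1927]
eef_rot: [-0.0, 0.673, 0.739, -0.0]
contact_force: [0.4, -0.2, -1.0]
width: 0.034
grip_force: 0.0
```

View pics/f.png

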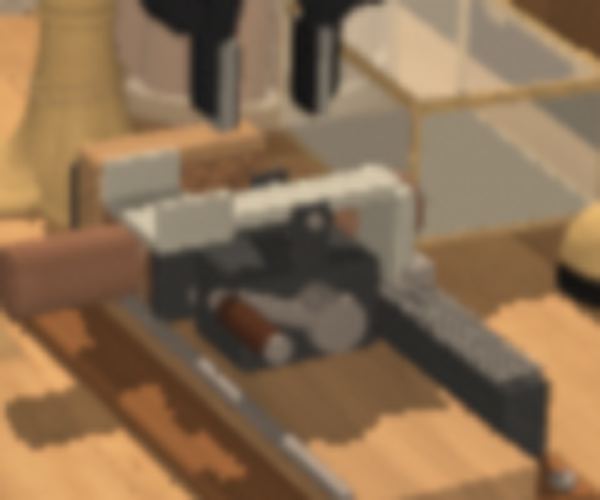

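The knob runs from (228,300) to (278,348) in the crop, the lever pad is level, and the open fingers hang above.

Run:
```python
from h import *
f=dict(np.load("side5.npz"))
for p in((228,300),(278,348)): print(ray(f,(265+p[0]/5,220+p[1]/5),.082))
```

```text
[ 0.47290384 -0.05587096  0.082     ]
[ 0.47477267 -0.10463102  0.082     ]
```

```bash
python3 -m jog '[[0,0,0.2,0,0,0,0.4],[0,0,0.35,0,0,0,0.4],[0,0,0.45,0,0,0,0.4],[0,0,0.5,0,0,0,0.4],[0,0,0.56,0,0,0,0.4],[0,0,0.56,0,0,0,0.4]]' | egrep 'pos|contact'
python3 -m jog '[[0,0,0,0,0,0,0],[0,0,0,0,0,0,0],[0,0,0,0,0,0,0],[0,0,0,0,0,0,0],[0,0,0,0,0,0,0]]' 70
```

```text
tool_pos: [0.4724, -0.0851, 0.0796]
contact_force: [0.0, -0.2, -0.4]
clock: 12.88
tool_pos: [0.4728, -0.0855, 0.0817]
eef_rot: [0.0, 0.675, 0.738, -0.0]
contact_force: [-3.7, -0.7, 4.7]
width: 0.0125
grip_force: 68.7
```

```bash
python3 -m jog '[[0,0.006,0.0,0,0,0,0],[0,0.006,-0.014,0,0,0,0],[0,0.013,-0.028,0,0,0,0],[0,0.020,-0.041,0,0,0,0],[0,0.027,-0.0535,0,0,0,0],[0,0.027,-0.0535,0,0,0,0],[0,0.027,-0.0535,0,0,0,0]]'
```

```text
clock: 13.47
tool_pos: [0.4771, -0.0848, 0.0911]
eef_rot: [-0.001, 0.675, 0.738, -0.001]
contact_force: [-3.2, -2.7, -12.7]
width: 0.0129
grip_force: 68.5
```

```bash
python3 -m jog '[[0,0.009,-0.012,0,0,0,0],[0,0.0175,-0.0245,0,0,0,0],[0,0.0175,-0.0245,0,0,0,0],[0,0.0175,-0.0245,0,0,0,0]]' | egrep "pos|cont|wid"
python3 -m jog '[[0,0.01,-0.011,0,0,0,0],[0,0.02,-0.0225,0,0,0,0],[0,0.02,-0.0225,0,0,0,0],[0,0.02,-0.0225,0,0,0,0]]' | egrep "pos|cont|wid"
```

```text
tool_pos: [0.4807, -0.0845, 0.0963]
contact_force: [-5.7, -2.9, -10.1]
width: 0.0126
tool_pos: [0.4843, -0.0842, 0.1007]
contact_force: [-4.2, -2.1, -9.7]
width: 0.0126
```

```bash
python3 -m jog '[[0,0.011,-0.01,0,0,0,0],[0,0.022,-0.0205,0,0,0,0],[0,0.022,-0.0205,0,0,0,0],[0,0.022,-0.0205,0,0,0,0]]' | egrep "pos|cont|wid"
python3 -m jog '[[0,0,0,0,0,0,0]]' | egrep "pos|cont|wid"
python3 -m jog '[[0,0.012,-0.009,0,0,0,0],[0,0.0235,-0.018,0,0,0,0],[0,0.0235,-0.018,0,0,0,0],[0,0.0235,-0.018,0,0,0,0]]' | egrep "pos|cont|wid"
python3 -m jog '[[0,0,0,0,0,0,0]]' | egrep "pos|cont|wid"
```

```text
tool_pos: [0.4882, -0.0839, 0.1046]
contact_force: [-5.6, -2.5, -11.0]
width: 0.0126
tool_pos: [0.4882, -0.0839, 0.1046]
contact_force: [-5.0, -3.7, -11.1]
width: 0.0127
tool_pos: [0.4923, -0.0839, 0.108]
contact_force: [-6.4, -3.5, -10.6]
width: 0.0124
tool_pos: [0.4923, -0.0839, 0.108]
contact_force: [-5.6, -3.9, -10.9]
width: 0.0125
```

```bash
python3 -m jog '[[0,0.013,-0.008,0,0,0,0],[0,0.0257,-0.016,0,0,0,0],[0,0.0257,-0.016,0,0,0,0],[0,0.0257,-0.016,0,0,0,0]]' | egrep "pos|cont|wid"
python3 -m jog '[[0,0,0,0,0,0,0]]' | egrep "pos|cont|wid"
python3 -m jog '[[0,0.0135,-0.0065,0,0,0,0],[0,0.027,-0.013,0,0,0,0],[0,0.027,-0.013,0,0,0,0],[0,0.027,-0.013,0,0,0,0]]' | egrep "pos|cont|wid"
python3 -m jog '[[0,0,0,0,0,0,0]]' | egrep "pos|cont|wid"
```

```text
tool_pos: [0.4965, -0.0836, 0.111]
contact_force: [-7.1, -4.6, -10.9]
width: 0.0126
tool_pos: [0.4965, -0.0836, 0.111]
contact_force: [-7.2, -4.8, -10.8]
width: 0.0127
tool_pos: [0.5005, -0.0834, 0.1133]
contact_force: [-9.4, -5.4, -10.5]
width: 0.0125
tool_pos: [0.5005, -0.0834, 0.1133]
contact_force: [-8.9, -5.6, -10.5]
width: 0.0126
```

```bash
python3 -m jog '[[0,0.014,-0.005,0,0,0,0],[0,0.0285,-0.0105,0,0,0,0],[0,0.0285,-0.0105,0,0,0,0],[0,0.0285,-0.0105,0,0,0,0]]' | egrep "pos|cont|wid"
python3 -m jog '[[0,0,0,0,0,0,0]]' | egrep "pos|cont|wid"
python3 -m jog '[[0,0.0145,-0.004,0,0,0,0],[0,0.029,-0.0075,0,0,0,0],[0,0.029,-0.0075,0,0,0,0],[0,0.029,-0.0075,0,0,0,0]]' | egrep "pos|cont|wid"
python3 -m jog '[[0,0,0,0,0,0,0]]' | egrep "pos|cont|wid"
```

```text
tool_pos: [0.5047, -0.0831, 0.1153]
contact_force: [-10.4, -6.1, -8.9]
width: 0.013
tool_pos: [0.5048, -0.0832, 0.1153]
contact_force: [-12.4, -4.9, -8.7]
width: 0.0128
tool_pos: [0.5092, -0.0829, 0.1169]
contact_force: [-14.1, -6.1, -4.6]
width: 0.0127
tool_pos: [0.5093, -0.0829, 0.117]
contact_force: [-14.0, -5.1, -4.9]
width: 0.0128
```

```bash
python3 -m jog '[[0,0.0145,-0.002,0,0,0,0],[0,0.0295,-0.0045,0,0,0,0],[0,0.0295,-0.0045,0,0,0,0],[0,0.0295,-0.0045,0,0,0,0]]' | egrep "pos|cont|wid"
python3 -m jog '[[0,0,0,0,0,0,0]]' | egrep "pos|cont|wid"
python3 -m jog '[[0,0,0,0,0,0,0]]' | egrep "pos|cont|wid"
python3 -m jog '[[0,0.01,-0.001,0,0,0,0],[0,0.02,-0.002,0,0,0,0],[0,0.02,-0.002,0,0,0,0],[0,0.02,-0.002,0,0,0,0]]' | egrep "pos|cont|wid"
python3 -m jog '[[0,0,0,0,0,0,0]]' | egrep "pos|cont|wid"
python3 -m jog '[[0,0,0,0,0,0,0]]' | egrep "pos|cont|wid"
```

```text
tool_pos: [0.5144, -0.0827, 0.1183]
contact_force: [-15.9, -6.6, -0.4]
width: 0.0123
tool_pos: [0.5144, -0.0827, 0.1183]
contact_force: [-15.9, -5.3, 0.5]
width: 0.0128
tool_pos: [0.5144, -0.0827, 0.1183]
contact_force: [-15.8, -6.2, 0.4]
width: 0.0127
tool_pos: [0.5181, -0.0825, 0.1191]
contact_force: [-16.5, -5.3, 2.8]
width: 0.0124
tool_pos: [0.518, -0.0825, 0.1191]
contact_force: [-17.7, -4.6, 3.4]
width: 0.0124
tool_pos: [0.5181, -0.0825, 0.1191]
contact_force: [-16.8, -4.8, 2.6]
width: 0.0125
```

```bash
python3 -m jog '[[0,0.01,-0.001,0,0,0,0],[0,0.021,-0.003,0,0,0,0],[0,0.021,-0.003,0,0,0,0],[0,0.021,-0.003,0,0,0,0]]' | egrep "pos|cont|wid"
python3 -m jog '[[0,0,0,0,0,0,0]]' | egrep "pos|cont|wid"
python3 -m jog '[[0,0,0,0,0,0,0]]' | egrep "pos|cont|wid"
```

```text
tool_pos: [0.5222, -0.0822, 0.1197]
contact_force: [-16.4, -5.5, 2.8]
width: 0.0125
tool_pos: [0.5222, -0.0822, 0.1197]
contact_force: [-17.4, -5.4, 2.8]
width: 0.0126
tool_pos: [0.5222, -0.0822, 0.1197]
contact_force: [-17.2, -5.0, 2.7]
width: 0.0128
```

```bash
python3 -m jog '[[0,-0.01,0,0,0,0,0],[0,-0.02,0,0,0,0,0],[0,-0.03,0,0,0,0,0],[0,-0.04,0,0,0,0,0],[0,-0.04,0,0,0,0,0],[0,-0.04,0,0,0,0,0]]' | egrep "pos|cont|wid"
```

```text
tool_pos: [0.5218, -0.082, 0.12]
contact_force: [-4.8, -5.0, -8.2]
width: 0.0127
```

```bash
python3 -m jog '[[-0.006,-0.005,0.005,0,0,0,0],[-0.012,-0.01,0.01,0,0,0,0],[-0.012,-0.01,0.01,0,0,0,0]]' | egrep "pos|cont|wid"
python3 -m jog '[[0,0,0,0,0,0,0.25],[0,0,0,0,0,0,0.35],[0,0,0,0,0,0,0.35],[0,0,0,0,0,0,0.35]]' 20 | egrep "pos|cont|wid"
```

```text
tool_pos: [0.5219, -0.0825, 0.1196]
contact_force: [-5.6, -0.3, 3.3]
width: 0.0125
tool_pos: [0.5232, -0.083, 0.1189]
contact_force: [-0.7, 0.2, -0.3]
width: 0.0298
```

Now lift straight up and look.

```bash
python3 -m jog '[[0,0,-0.1,0,0,0,0.35],[0,0,-0.25,0,0,0,0.35],[0,0,-0.4,0,0,0,0.35],[-0.2,0,-0.6,0,0,0,0.35],[-0.4,0,-0.6,0,0,0,0.35],[-0.4,0,-0.6,0,0,0,0.35]]' | egrep "clock|pos|cont|wid"
python3 - <<'E'
from h import *
from workcell import manip
f=manip.grab_frame("side");t=manip.grab_frame("top");np.savez("side6.npz",**f)
a=cv2.resize(f["pixels"][220:320,265:385,::-1],None,fx=4,fy=4,interpolation=2)
b=cv2.resize(t["pixels"][190:290,270:350,::-1],None,fx=4,fy=4,interpolation=2)
cv2.imwrite("pics/g.png",np.hstack([a,b]))
E
```

```text
clock: 19.72
tool_pos: [0.53, -0.1711, 0.2422]
contact_force: [-0.0, -1.7, 1.1]
width: 0.0299
```

View pics/g.png

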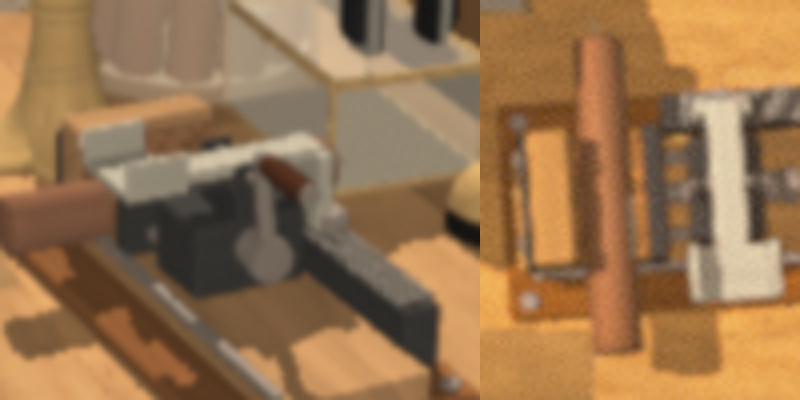

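The crank arm is nearly upright: hub at (262,255), knob from (265,162) to (303,190). The jaw is up against the candle and the lever pad is level. I'll check the crank angle from this picture.

Run:
```python
from h import *
f=dict(np.load("side6.npz"))
X=ray(f,(265+283/4,220+175/4),.119);print(X)
g=dict(np.load("side5.npz"))
K0=np.mean([ray(g,(265+p[0]/5,220+p[1]/5),.082) for p in((228,300),(278,348))],axis=0)
ex=np.array([.996,.09,0]);dx=(X-K0)@ex;print(dx,1.2-np.arcsin((.0559-dx)/.06))
```

```text
[ 0.52183589 -0.07278548  0.119     ]
0.0484775464304567 1.0759747199096596
```

```bash
python3 -c "
from workcell import manip
print(manip.job_done())"
```

```text
the job is handed in; nothing more can be done
None
```

I handed the job in: the candle is clamped at an estimated 75–100 N, inferred from the knob force and crank angle, not read directly. The lever is fully up, the crank is at about 1.1 rad, no other object was touched, and it took about 20 s of the 67 s allowed.

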